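# Replace the fallen vial on the turntable and bring the new one to the pointer

## Task

A vial has toppled on the free-running turntable: lift it off, lay it on its side in the kidney dish, then stand the spare vial from the worktop upright on the ring mark left empty. The turntable must finish turned so that this new vial is in line with the pointer on the stand, with the two other vials still upright on their own ring marks. Set the vials down without dropping them, and do not push the dish or the other things on the worktop about.

Things in the scene. Friction and masses are not known exactly. Their poses are not given: they have to be found in the camera images.
- turntable (a joint): turn of the disc on its bearing, rad, 0 at the start, positive anticlockwise seen from above; no end stops, very little friction, so any touch can turn it
- empty_mark (a point): centre of the ring mark (dark circle, 58 mm outside diameter) from which the vial has fallen, on the disc's upper face, 90 mm from the disc's axis; it turns with the disc, and its x axis points outward from the axis. The disc is plain grey, 280 mm across, upper face 34 mm above the worktop. Two more such marks lie 120 degrees to either side
- knob_grip (a point): point on the disc's axis inside the bar knob at the middle of the disc, 96 mm above the worktop, a good height for the fingers to take it. The bar is 50 mm long, 14 mm thick, from 72 to 108 mm above the worktop, on a thin post; it is fixed to the disc and lies along this point's x axis (toward the empty mark), so it is squeezed along y
- pointer_spot (a point): place above the disc (34 mm above the worktop, 90 mm from the disc's axis) in line with the pointer, where the new vial has to finish. The pointer is a small cone on a 60 mm tall grey upright just outside the disc's rim, fixed to the stand's round foot; this point's x axis points outward to it
- fallen_vial: glass vial with crimp cap, 43 mm in diameter, 98 mm long, lying on the disc over the empty mark; origin at the centre of its underside, z along its length to the cap; the body is cylindrical over the first 76 mm, the cap is narrower; 0.09 kg
- fallen_mid (a point): point on the fallen vial's axis, 45 mm from its underside, near its middle
- spare_vial: same kind of vial (43 mm by 98 mm) standing upright on the worktop; origin at the centre of its underside
- vial_b: vial 43 mm by 92 mm, standing on its own ring mark on the disc; origin at the centre of its underside
- vial_c: vial 43 mm by 98 mm, standing on its own ring mark on the disc; origin at the centre of its underside
- kidney_dish: grey kidney dish on the worktop, 215 mm long (its y axis), 109 mm wide (its x axis), 38 mm high, inner floor about 5 mm up and about 75 mm wide at the middle of its length; walls slope outward; origin at the centre of its underside; 0.4 kg
- mark_b (a point): centre of vial_b's ring mark on the disc
- mark_c (a point): centre of vial_c's ring mark on the disc
- amber_bottle: bystander: small bottle 68 mm tall near the spare vial
- white_bottle: bystander: small bottle 62 mm tall, at the back right
- dark_bottle: bystander: small bottle 84 mm tall, at the back right
- jar_yellow: bystander: jar 55 mm across, 65 mm tall, at the back right

How it is judged:
On the way, in this order (a step that is already met when the one before it is completed fails the run):
1. the fallen vial is lifted clear of the turntable (height (world z) of fallen_mid above 0.12 m), for 0.1 s.
2. the fallen vial lies in the kidney dish, let go (x of fallen_mid in the frame of kidney_dish between -0.04 and 0.05 m and y of fallen_mid in the frame of kidney_dish between -0.07 and 0.07 m and z of fallen_mid in the frame of kidney_dish below 0.045 m and angle between fallen_vial's own z axis and vertical above 1.25 rad and contact force between fallen_vial and the fingers below 0.05 N), for 0.2 s.
3. the spare vial stands on the empty ring mark, let go (horizontal distance between spare_vial and empty_mark below 0.018 m and angle between spare_vial's own z axis and vertical below 0.1 rad and z of spare_vial in the frame of turntable between 0.005 and 0.02 m and contact force between spare_vial and the fingers below 0.05 N), for 0.2 s.
At the end, for the whole second after the job is handed in: Fallen vial lying in the kidney dish, dish moved under 50 mm; spare vial upright on the disc within 18 mm of the empty mark and 25 mm of the spot in line with the pointer; the other two vials upright within 25 mm of their marks; all at rest (x of fallen_mid in the frame of kidney_dish between -0.04 and 0.05 m and y of fallen_mid in the frame of kidney_dish between -0.07 and 0.07 m and z of fallen_mid in the frame of kidney_dish below 0.045 m and angle between fallen_vial's own z axis and vertical above 1.25 rad and horizontal distance between spare_vial and empty_mark below 0.018 m and angle between each of spare_vial, vial_b, vial_c, kidney_dish's own z axis and vertical below 0.1 rad and z of spare_vial in the frame of turntable between 0.005 and 0.02 m and horizontal distance between spare_vial and pointer_spot below 0.025 m and distance between vial_b and mark_b below 0.025 m and distance between vial_c and mark_c below 0.025 m and linear speed of each of fallen_vial, spare_vial, vial_b, vial_c, kidney_dish below 0.02 m/s and velocity of joint turntable between -0.05 and 0.05 rad/s and distance of kidney_dish from where it was at the start of the episode below 0.05 m); the robot touches nothing.
It fails at once if a vial falls free from more than about 40 mm ((linear speed of fallen_vial above 0.9 m/s and contact force between fallen_vial and the fingers below 0.05 N) or (linear speed of spare_vial above 0.9 m/s and contact force between spare_vial and the fingers below 0.05 N)).
It fails at once if another vial on the turntable is tipped (angle between any of vial_b, vial_c's own z axis and vertical above 0.5 rad).
It fails at once if a bystander is pushed more than 30 mm (distance of any of amber_bottle, white_bottle, dark_bottle, jar_yellow from where it was at the start of the episode above 0.03 m).
It fails at once if the kidney dish is pushed more than 50 mm (distance of kidney_dish from where it was at the start of the episode above 0.05 m).
It also fails if it takes over 72 s, if anything falls off the work surface, if the arm or the gripper's body presses on something with over 40 N, if the wrist force passes 120 N, or if a joint passes its speed limit or range.

## Robot

A 6-joint arm with a two-finger parallel gripper is mounted at the origin on a cart in front of the work surface, level with it; the furniture and walls round the work are solid. World frame = base frame: x ahead of the robot, y to its left, z up, the work surface at z = 0. Lengths are in m, angles in rad, forces in N, time in s.
With the tool pointing down it reaches from about 0.4 to 0.925 m from the base axis. Payload 12.5 kg.
Tool frame: the origin (TCP) lies at the very end of the fingers, on their centre line; the grasp point (between the pads) lies ctrl.tcp_to_grasp behind it (ctrl.tcp_to_grasp is the distance from the TCP to the grasp point, in m); z points along the fingers, y is the line along which they close (so a half turn about z gives the same grasp; the last joint's range is limited). The gripper opens to 95 mm and grips with 3 to 60 N. Pads are 20 mm wide; open, the fingers measure 119 mm over their backs; the gripper's body (75 mm by 180 mm) begins 59 mm behind the grasp point.
Start: joints at [1.175, 0.491, 1.559, -0, 1.092, -0.106], TCP at [0.179, 0.599, 0.215] pointing down, gripper open.
Joint ranges: [-3.1, 3.1], [-0.84, 2.19], [0.05, 2.79], [-1.13, 4.28], [0.06, 2.93], [-2.69, 2.69]. Speed limits (rad/s): [2.22, 2.22, 2.79, 3.14, 3.14, 3.14].

## Interface

Orientations are given as a 3x3 rotation matrix whose columns are the frame's x, y, z axes.
In Python, from plant import ctrl gives the robot as it stands. The module is installed in compiled form; this text tells all that it offers.
- The arm moves only by the tool step_arm, never from a script. Its argument "series" is a list of rows, each an object of numbers: "x", "y", "z": the shift along the tool's x, y, z in mm; "twist": the turn about the tool's z in degrees. A call has 1 to 5 rows; each row shifts and turns the commanded pose from where the row before left it, along the tool's axes as they then stand; what a row does not reach is not made up. A row lasts 1/10 s, in which the tool goes at most 50 mm and 8.59 degrees, less where a joint would pass 70% of its speed; a pose out of reach is approached as far as the arm can. A call is refused whole if a number of a shift passes 50 or a number of a turn 8.59, either way. A call with a gripper value outside its range is refused whole. "fingers" is the closure, from 0 (fully open) to 1 (shut), set as the call begins (left out, the last holds). The fingers move at their own pace and stop on an object; the grip force is fixed at half the most. Time passes only in rows, so rows that do not move let the fingers close. It gives the time, the measured TCP pose, the force, the opening and the grip force at its end, in the units of the state.
- ctrl.state(): the state, without advancing time (a new reading comes with each control period).
- ctrl.snapshot(name): name is "scene" or "top" or "wrist"; returns the picture (384x512x3 uint8, red, green, blue); there is no depth.
- ctrl.camera_info(name): a dict with "vertical_fov" (degrees; the focal length in pixels is half the picture's height over the tangent of half this angle, whatever the lens; pixels are square), "cx", "cy" (the principal point, pixels), "dist" ([k1, k2, p1, p2, k3] as OpenCV has them; the pictures are not rectified), "world_from_camera" (4x4, takes a point from camera to world coordinates). Camera axes: x right, y up, looking along -z (the intrinsics and any distortion apply to the point x, -y, -z); pixel columns grow to the right and rows downward; lengths in m; the calibration is good to about 2 mm. A picture is of the moment at which its call begins: read the wrist's pose just before it. camera_info takes no time and is no camera call; for the wrist camera it gives the pose at the moment of the call.
- ctrl.sign_off(): hands the job in; it is judged then, once.
Trained networks look in the newest picture that a camera, given by its name, has taken for a name from the list of things; names that differ only in an ending like _2 or _b are one class to them, and where a whole thing is asked for, a point or a joint stands for the part that bears it (a point fixed in the world has none). Each returns a list of dicts, best first, with "confidence" (0 to 1); they miss things now and then, are a little off and sometimes report something else, mostly with a low value. They report only what shows in the picture. A call takes as long as a camera call.
- ctrl.look_for(query, camera): "centre" ([column, row] in pixels, amid what is visible of it).
- ctrl.pinpoint(query, camera): "centre" ([column, row] in pixels: a listed point, or the origin of a listed thing).
The state is a dict: "time_s": time; "qpos": joint angles; "dq": joint speeds; "joint_torque": joint torques, N m; "tool_pos": TCP position; "ee_rot": TCP orientation; "force": force on the tool from outside, world axes, zero at the start; "torque": the same for the moment, N m; "gripper_width": opening from 0.0 (shut) to 1.0 (fully open); "finger_force": force on a finger pad.
Only numpy, scipy, OpenCV 4.12 (cv2) and the standard library are available. Lean on these libraries where they do the work, as an engineer would, in place of code of your own. Each camera call takes 0.05 s, during which the arm holds its last target. There are 200 camera calls.

## Working session

There is one attempt and no reset: what is moved stays moved. The work goes in short steps, Python scripts to look and compute and a tool call to move; the robot and the scene stay as the last step left them, time stands still between calls to the robot, and variables do not carry over. Pictures are saved under pics/ and viewed, at most 10 in all, crops included, and the job is handed in when it is done.

Besides the shell and the picture viewer there is one more tool, called after "Call:" as name(argument=value, ...), one argument or row to a line, values as JSON. step_arm: Moves the arm, as the interface text tells. Its arguments: {"type":"object","properties":{"series":{"type":"array","items":{"type":"object","properties":{"x":{"type":"number"},"y":{"type":"number"},"z":{"type":"number"},"twist":{"type":"number"}}}},"fingers":{"type":"number"}},"required":["series"]}

```bash
mkdir -p pics; cat > h.py <<'E'
import numpy as np, cv2
from plant import ctrl
def K(ci):
    f=192/np.tan(np.radians(ci["vertical_fov"])/2)
    return np.array([[f,0,ci["cx"]],[0,f,ci["cy"]],[0,0,1.]]),np.array(ci["dist"],float)
def ray(ci,px):
    k,d=K(ci); u=cv2.undistortPoints(np.array([[px]],float),k,d)[0,0]
    T=np.array(ci["world_from_camera"]); return T[:3,3],T[:3,:3]@np.array([u[0],-u[1],-1])
def at(ci,px,z):
    o,v=ray(ci,px); return o+v*(z-o[2])/v[2]
def proj(ci,P):
    k,d=K(ci);T=np.array(ci["world_from_camera"]);p=(np.array(P)-T[:3,3])@T[:3,:3]
    return cv2.projectPoints((p*[1,-1,-1]).reshape(-1,1,3),np.zeros(3),np.zeros(3),k,d)[0].reshape(-1,2)
def tri(c1,p1,c2,p2):
    A=np.zeros((3,3));b=np.zeros(3)
    for c,p in((c1,p1),(c2,p2)):
        o,v=ray(c,p);v=v/np.linalg.norm(v);M=np.eye(3)-np.outer(v,v);A+=M;b+=M@o
    return np.linalg.solve(A,b)
def snap(n,f):
    im=ctrl.snapshot(n); cv2.imwrite('pics/'+f,im[:,:,::-1]); return im
E
python3 - <<'E'
from h import *
s=ctrl.state();print(s["time_s"],s["tool_pos"],s["ee_rot"],ctrl.tcp_to_grasp)
a=snap("scene","s0.png");b=snap("top","t0.png")
cv2.imwrite('pics/both0.png',np.vstack([b,a])[:,:,::-1])
C={n:ctrl.camera_info(n) for n in("top","scene")}
Z=dict(empty_mark=.034,knob_grip=.096,pointer_spot=.034,fallen_vial=.055,fallen_mid=.055,spare_vial=0,vial_b=.034,vial_c=.034,kidney_dish=0,mark_b=.034,amber_bottle=0)
for n,z in Z.items():
  for c in C:
    for r in ctrl.pinpoint(n,c)[:3]:
      print(n,c,np.round(r["centre"],1),round(r["confidence"],2),np.round(at(C[c],r["centre"],z)[:2],4))
E
```

```text
0.0 [0.17847437 0.59871554 0.21404718] [[-9.58316045e-01  2.85709972e-01 -4.12862407e-04]
 [ 2.85710255e-01  9.58315465e-01 -1.05795051e-03]
 [ 9.33854198e-05 -1.13180997e-03 -9.99999355e-01]] 0.0188
empty_mark top [271.3 161.6] 0.9 [ 0.6475 -0.0747]
empty_mark scene [268.4 180. ] 0.48 [0.6161 0.0793]
knob_grip top [257.4 180.1] 0.85 [ 0.574  -0.0256]
knob_grip scene [276.5 177.5] 0.89 [ 0.5858 -0.0128]
knob_grip scene [192.4 175.7] 0.24 [0.3939 0.1216]
pointer_spot top [228.7 174.1] 0.26 [0.6053 0.0737]
fallen_vial top [263.8 175.2] 0.7 [ 0.5967 -0.0477]
fallen_vial scene [291.  193.7] 0.61 [ 0.6098 -0.0493]
fallen_mid top [269.3 161.4] 0.83 [ 0.6444 -0.0672]
fallen_mid scene [308.  192.6] 0.44 [ 0.6525 -0.0695]
spare_vial top [342.5 200.2] 0.65 [ 0.513  -0.3237]
spare_vial scene [326.1 280. ] 0.97 [ 0.5228 -0.3125]
vial_b top [263.  207.7] 0.67 [ 0.4871 -0.0436]
vial_b top [230.  174.5] 0.56 [0.6038 0.0692]
vial_b scene [248.5 215.1] 0.66 [ 0.4752 -0.0497]
vial_b scene [262.7 184. ] 0.59 [0.5891 0.0681]
vial_c top [263.  207.7] 0.67 [ 0.4871 -0.0436]
vial_c top [230.  174.5] 0.56 [0.6038 0.0692]
vial_c scene [248.5 215.1] 0.66 [ 0.4752 -0.0497]
vial_c scene [262.7 184. ] 0.59 [0.5891 0.0681]
kidney_dish top [161.1 218.6] 0.92 [0.4561 0.3129]
kidney_dish scene [193.9 173.6] 0.72 [0.4587 0.3005]
kidney_dish scene [266.8 182.5] 0.65 [0.6342 0.1188]
kidney_dish scene [291.9 195.8] 0.56 [0.6564 0.0111]
mark_b top [230.1 171.7] 0.97 [0.6137 0.0688]
mark_b top [266.1 208.8] 0.81 [ 0.4831 -0.0542]
mark_b scene [267.  183.6] 0.61 [0.6012 0.0632]
amber_bottle top [305.4 141.5] 0.68 [ 0.7253 -0.1987]
amber_bottle top [350.  229.6] 0.57 [ 0.4097 -0.3462]
amber_bottle scene [294.3 310.1] 0.85 [ 0.4157 -0.3441]
```

View pics/t0.png

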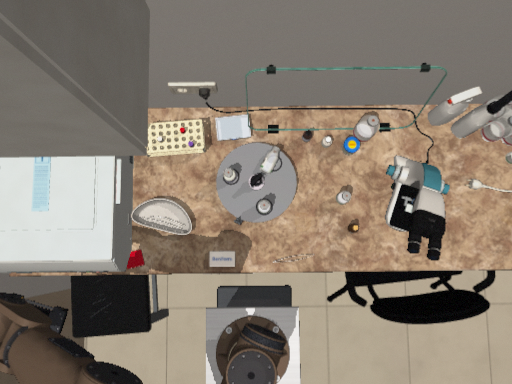

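View pics/s0.png

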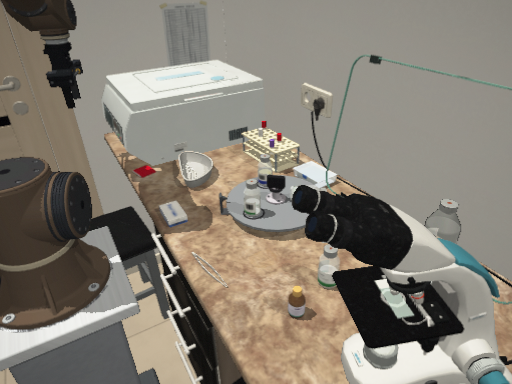

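The top view shows the disc around (257,181), with the fallen vial near (270,160). The standing vials are at (230,174) and (263,207), the pointer is near (239,221), the dish is at (162,216) and the spare vial is at (343,198). In the scene view the pointer upright is near (223,203).

```bash
python3 - <<'E'
from h import *
b=cv2.imread('pics/t0.png');c=cv2.resize(b[130:280,125:365],None,fx=3.3,fy=3.3,interpolation=cv2.INTER_CUBIC);cv2.imwrite('pics/t0c.png',c)
C=ctrl.camera_info("top");S=ctrl.camera_info("scene")
print(np.round(C["world_from_camera"],3).tolist())
print("knob tri",tri(C,[257.4,180.1],S,[276.5,177.5]))
print("fallen_mid tri",tri(C,[269.3,161.4],S,[308,192.6]))
print("spare tri",tri(C,[342.5,200.2],S,[326.1,280]))
print("b/c",tri(C,[263,207.7],S,[248.5,215.1]),tri(C,[230,174.5],S,[262.7,184]))
print("pointer px",at(C,[239,221],.06))
E
```

```text
[[-0.012, 0.991, -0.131, 0.349], [-1.0, -0.012, 0.001, -0.027], [-0.001, 0.131, 0.991, 1.643], [0.0, 0.0, 0.0, 1.0]]
knob tri [ 0.57447977 -0.02660165  0.1057085 ]
fallen_mid tri [ 0.64769723 -0.06930641  0.05581216]
spare tri [ 0.51254643 -0.32194092  0.01327183]
b/c [ 0.48387631 -0.04201525  0.02688398] [0.59877785 0.0721967  0.02999138]
pointer px [0.44091454 0.03802176 0.06      ]
```

View pics/t0c.png

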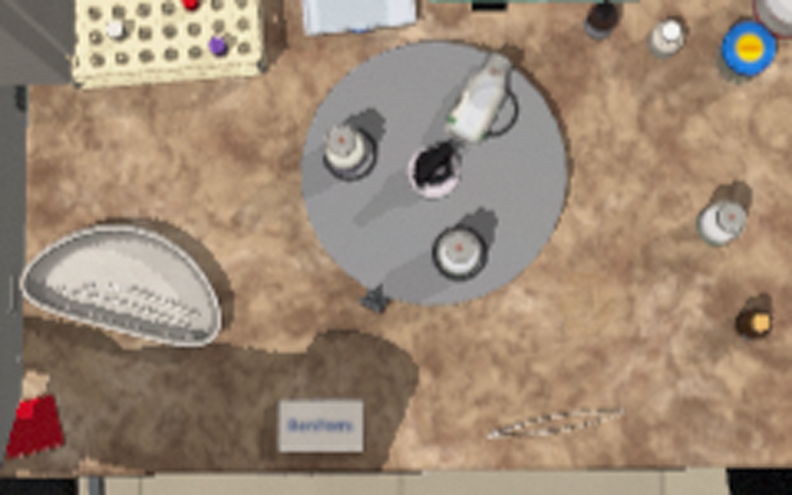

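```bash
cat >> h.py <<'E'
def plan(p,yaw=None,n=None,vmax=.05,cur=None):
    """rows to reach TCP p with tool-y yaw (deg); prints tool-frame rows (constant rotation split)"""
    s=ctrl.state();R=np.array(s["ee_rot"]);t=np.array(s["tool_pos"])
    d=R.T@(np.array(p)-t)*1000
    y0=np.degrees(np.arctan2(R[1,1],R[0,1]))
    tw=0 if yaw is None else -((yaw-y0+90)%180-90)
    print("t",round(s["time_s"],2),"tcp",np.round(t,4),"yaw",round(y0,1),"tool shift mm",np.round(d,1),"twist",round(tw,1),"dist",round(np.linalg.norm(d),1))
E
python3 - <<'E'
from h import *
C=ctrl.camera_info("top")
f=lambda c:np.array([125+c[0]/3.3,130+c[1]/3.3])-.35
m=[at(C,f(p),.034)[:2] for p in((435,172.5),(495,108),(350,152),(460,253))]
print(np.round(m,4), "mean marks",np.mean(m[1:],0))
print("pointer z.06",at(C,f((376,300)),.06))
for p in((22,280),(218,330),(215,345),(165,290),(105,225)):print("dish",at(C,f(p),.038)[:2])
print("vial ends",at(C,f((462,128)),.055),at(C,f((500,62)),.055))
s=ctrl.state();R=np.array(s["ee_rot"]);W=np.array(ctrl.camera_info("wrist")["world_from_camera"])
print("cam in tool",np.round(R.T@(W[:3,3]-s["tool_pos"]),3),np.round(R.T@W[:3,:3],2).tolist(),ctrl.camera_info("wrist")["vertical_fov"])
print(s["qpos"])
plan([.20,.40,.34])
E
```

```text
[[ 0.5767 -0.0222]
 [ 0.6446 -0.0863]
 [ 0.5996  0.0668]
 [ 0.4918 -0.0473]] mean marks [ 0.57865711 -0.02226806]
pointer z.06 [0.44241434 0.03939433 0.06      ]
dish [0.46883381 0.40725806]
dish [0.41474124 0.2036014 ]
dish [0.39936559 0.20659271]
dish [0.45668973 0.25878538]
dish [0.52514611 0.32206456]
vial ends [ 0.6200947 -0.0508875  0.055    ] [ 0.68949436 -0.09154558  0.055     ]
cam in tool [ 0.072  0.    -0.17 ] [[0.0, 0.97, 0.25], [1.0, -0.0, 0.0], [0.0, 0.25, -0.97]] 66.96785155661277
[ 1.17539749e+00  4.90893527e-01  1.55892176e+00  2.80597666e-06
  1.09168987e+00 -1.05594039e-01]
t 1.2 tcp [0.1786 0.599  0.2147] yaw 73.4 tool shift mm [ -77.4 -184.5 -125.4] twist 0 dist 236.1
```

Call:
step_arm(
  series=[
    {"x":-15,"y":-37,"z":-25},
    {"x":-16,"y":-37,"z":-25},
    {"x":-16,"y":-37,"z":-25},
    {"x":-15,"y":-37,"z":-25},
    {"x":-15,"y":-37,"z":-25},
  ],
)

```text
$.series[0]: bad value
```

```bash
python3 - <<'E'
from h import *
plan([.60,-.05,.34],60)
print(ctrl.state()["qpos"])
E
```

```text
t 1.2 tcp [0.1786 0.599  0.2147] yaw 73.4 tool shift mm [-589.3 -501.5 -125.4] twist 13.4 dist 783.9
[ 1.17539749e+00  4.90893527e-01  1.55892176e+00  2.80597666e-06
  1.09168987e+00 -1.05594039e-01]
```

Call:
step_arm(
  series=[
    {"x":-15,"y":-37,"z":-25,"twist":0},
    {"x":-16,"y":-37,"z":-25,"twist":0},
    {"x":-16,"y":-37,"z":-25,"twist":0},
    {"x":-15,"y":-37,"z":-25,"twist":0},
    {"x":-15,"y":-37,"z":-25,"twist":0},
  ],
)

```text
time_s: 1.7
tool_pos: [0.1993, 0.398, 0.3406]
ee_rot: [[-0.958, 0.286, 0.0], [0.286, 0.958, 0.0], [-0.0, 0.0, -1.0]]
force: [0.7, 0.1, 0.7]
gripper_width: 0.999
finger_force: 0.0
```

```bash
python3 - <<'E'
from h import *
plan([.60,-.05,.34],60)
print(ctrl.state()["qpos"])
E
```

```text
t 1.7 tcp [0.1993 0.398  0.3406] yaw 73.4 tool shift mm [-511.9 -315.     0.6] twist 13.4 dist 601.0
[ 9.57926015e-01  1.06633590e-01  1.77758706e+00 -3.00316079e-05
  1.25706959e+00 -3.23311161e-01]
```

Tracking is good. Twelve rows will take it to the look pose above the disc.

Call:
step_arm(
  series=[
    {"x":-40,"y":-25,"z":0,"twist":0},
    {"x":-40,"y":-25,"z":0,"twist":0},
    {"x":-40,"y":-25,"z":0,"twist":0},
    {"x":-40,"y":-25,"z":0,"twist":0},
    {"x":-40,"y":-25,"z":0,"twist":0},
  ],
)

```text
time_s: 2.2
tool_pos: [0.3563, 0.221, 0.34]
ee_rot: [[-0.958, 0.286, 0.001], [0.286, 0.958, 0.001], [-0.001, 0.001, -1.0]]
force: [0.5, 1.5, 1.2]
gripper_width: 0.999
finger_force: 0.0
```

Call:
step_arm(
  series=[
    {"x":-40,"y":-25,"z":0,"twist":0},
    {"x":-40,"y":-25,"z":0,"twist":0},
    {"x":-40,"y":-25,"z":0,"twist":0},
    {"x":-40,"y":-25,"z":0,"twist":0},
    {"x":-40,"y":-25,"z":0,"twist":0},
  ],
)

```text
time_s: 2.7
tool_pos: [0.5124, 0.0439, 0.3398]
ee_rot: [[-0.958, 0.286, 0.001], [0.286, 0.958, 0.0], [-0.0, 0.0, -1.0]]
force: [0.2, 1.7, 0.9]
gripper_width: 1.004
finger_force: 0.0
```

Call:
step_arm(
  series=[
    {"x":-40,"y":-25,"z":0,"twist":0},
    {"x":-40,"y":-25,"z":0,"twist":0},
    {"x":-30,"y":-15,"z":0,"twist":7},
    {"x":0,"y":0,"z":0,"twist":6.4},
    {"x":0,"y":0,"z":0,"twist":0},
  ],
)

```text
time_s: 3.2
tool_pos: [0.5985, -0.0487, 0.3389]
ee_rot: [[-0.865, 0.503, -0.001], [0.503, 0.865, 0.0], [0.001, -0.0, -1.0]]
force: [-0.8, 0.3, 0.8]
gripper_width: 0.998
finger_force: 0.0
```

```bash
cat > wl.py <<'E'
from h import *
import sys
def wlook(f,q):
    ci=ctrl.camera_info("wrist");snap("wrist",f)
    s=ctrl.state();print("t",s["time_s"],np.round(s["tool_pos"],4))
    for n,z in q.items():
        for r in ctrl.pinpoint(n,"wrist")[:3]:
            print(n,np.round(r["centre"],1),round(r["confidence"],2),np.round(at(ci,r["centre"],z)[:2],4))
    return ci
E
python3 - <<'E'
from wl import *
ci=wlook("w0.png",dict(empty_mark=.034,knob_grip=.096,pointer_spot=.034,fallen_vial=.0555,fallen_mid=.0555,vial_b=.034,mark_b=.034))
E
```

```text
t 3.25 [ 0.5981 -0.0481  0.3393]
empty_mark [249.5 192.5] 0.95 [ 0.6421 -0.0836]
knob_grip [265.9 144.4] 0.92 [ 0.5792 -0.0186]
pointer_spot [248.7 191.9] 0.63 [ 0.6405 -0.0843]
fallen_vial [254.4 167.8] 0.75 [ 0.6063 -0.0532]
fallen_mid [258.7 195.1] 0.93 [ 0.6486 -0.0697]
vial_b [317.5 124. ] 0.87 [0.5987 0.0683]
vial_b [221.6 100.9] 0.86 [ 0.4911 -0.0461]
vial_b [106.  191.5] 0.54 [ 0.5163 -0.2968]
mark_b [220.1 102.9] 0.77 [ 0.4926 -0.0498]
mark_b [319.8 125.1] 0.74 [0.6021 0.0708]
```

View pics/w0.png

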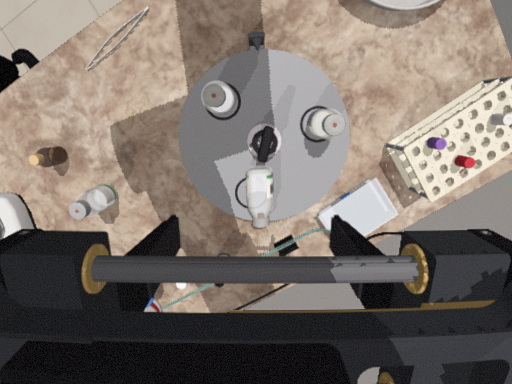

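The wrist view shows the disc centred near (265,134). The fallen vial runs from about (259,168) to the cap at (261,226), the knob bar is at (265,143) and the pointer is at (257,40).

```bash
python3 - <<'E'
from h import *
ci=ctrl.camera_info("wrist")
g=lambda p,z=.0555:at(ci,p,z)[:2]
a,b=g((259.3,170)),g((260.7,222));print("axis",a,b,np.degrees(np.arctan2(*(b-a)[::-1])),np.linalg.norm(b-a))
print("disc c",g((265.5,134),.034),"pointer",g((257,40),.06))
im=cv2.imread('pics/w0.png')
# segmentation of bright vial pixels
m=(cv2.cvtColor(im,cv2.COLOR_BGR2GRAY)[160:232,235:285]);
u=b-a;u/=np.linalg.norm(u)
mid=np.array([.6486,-.0697]);mid=a+u*((mid-a)@u);print("mid",mid)
yaw=np.degrees(np.arctan2(u[1],u[0]))+90
plan([*mid,.16],yaw);plan([*mid,.046],yaw)
E
```

```text
axis [ 0.61342791 -0.04722953] [ 0.69104007 -0.08873029] -28.134298013233995 0.08801114220234058
disc c [ 0.57072041 -0.01096455] pointer [0.44630879 0.04419327]
mid [ 0.65012328 -0.06685126]
t 3.6 tcp [ 0.598  -0.0475  0.34  ] yaw 60.1 tool shift mm [-54.7   9.2 180. ] twist -1.8 dist 188.3
t 3.6 tcp [ 0.598  -0.0475  0.34  ] yaw 60.1 tool shift mm [-54.6   9.2 294. ] twist -1.8 dist 299.2
```

Call:
step_arm(
  series=[
    {"x":-18,"y":3,"z":36,"twist":-1.8},
    {"x":-18,"y":3,"z":40,"twist":0},
    {"x":-19,"y":3,"z":40,"twist":0},
    {"x":0,"y":0,"z":40,"twist":0},
    {"x":0,"y":0,"z":34,"twist":0},
  ],
)

```text
time_s: 4.1
tool_pos: [0.6505, -0.0664, 0.1473]
ee_rot: [[-0.882, 0.472, -0.001], [0.472, 0.882, 0.0], [0.001, -0.0, -1.0]]
force: [0.0, 0.2, -0.5]
gripper_width: 1.0
finger_force: 0.0
```

```bash
python3 - <<'E'
from wl import *
ci=wlook("w1.png",dict(fallen_mid=.0555,fallen_vial=.0555))
plan([.6501,-.0669,.045],61.9)
E
```

```text
t 4.15 [ 0.6483 -0.066   0.1422]
fallen_mid [250.9 190.8] 0.79 [ 0.6461 -0.0675]
fallen_mid [191.   22.2] 0.67 [ 0.4955 -0.0429]
fallen_vial [249.2 148. ] 0.59 [ 0.6103 -0.05  ]
t 4.25 tcp [ 0.6501 -0.0662  0.1484] yaw 61.8 tool shift mm [ -0.6  -0.5 103.4] twist -0.1 dist 103.4
```

View pics/w1.png

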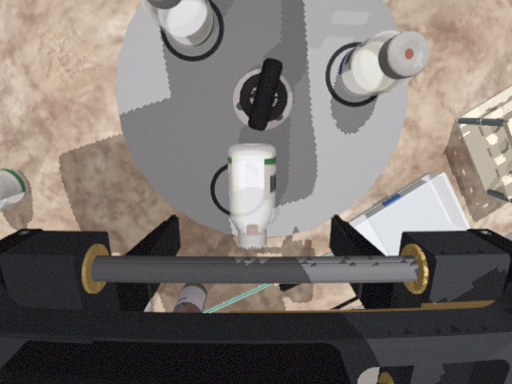

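The vial is centred between the fingers at about column 252 and aligned with them. I'll descend and grip.

Call:
step_arm(
  series=[
    {"x":0,"y":-2,"z":30,"twist":0},
    {"x":0,"y":0,"z":30,"twist":0},
    {"x":0,"y":0,"z":25,"twist":0},
    {"x":0,"y":0,"z":17,"twist":0},
    {"x":0,"y":0,"z":0,"twist":0},
  ],
)

```text
time_s: 4.75
tool_pos: [0.6501, -0.0682, 0.048]
ee_rot: [[-0.881, 0.472, -0.0], [0.472, 0.881, 0.0], [0.0, 0.0, -1.0]]
force: [-0.7, -0.1, -0.8]
gripper_width: 0.999
finger_force: 0.0
```

Call:
step_arm(
  series=[
    {"x":0,"y":0,"z":0,"twist":0},
    {"x":0,"y":0,"z":0,"twist":0},
    {"x":0,"y":0,"z":0,"twist":0},
    {"x":0,"y":0,"z":0,"twist":0},
    {"x":0,"y":0,"z":0,"twist":0},
  ],
  fingers=1,
)

```text
time_s: 5.25
tool_pos: [0.65, -0.0683, 0.0481]
ee_rot: [[-0.881, 0.473, 0.001], [0.473, 0.881, -0.0], [-0.001, 0.0, -1.0]]
force: [0.4, 0.4, -0.5]
gripper_width: 0.639
finger_force: 0.0
```

Call:
step_arm(
  series=[
    {"x":0,"y":0,"z":3,"twist":0},
    {"x":0,"y":0,"z":0,"twist":0},
    {"x":0,"y":0,"z":0,"twist":0},
    {"x":0,"y":0,"z":0,"twist":0},
    {"x":0,"y":0,"z":0,"twist":0},
  ],
  fingers=1,
)

```text
time_s: 5.75
tool_pos: [0.6497, -0.0683, 0.0445]
ee_rot: [[-0.881, 0.473, -0.0], [0.473, 0.881, 0.0], [0.0, 0.0, -1.0]]
force: [0.3, 0.0, -0.9]
gripper_width: 0.442
finger_force: 30.0
```

Call:
step_arm(
  series=[
    {"x":0,"y":0,"z":0,"twist":0},
    {"x":0,"y":0,"z":0,"twist":0},
  ],
)

```text
time_s: 5.95
tool_pos: [0.6498, -0.0683, 0.0446]
ee_rot: [[-0.881, 0.473, -0.0], [0.473, 0.881, 0.0], [0.0, 0.0, -1.0]]
force: [0.4, 0.0, -1.6]
gripper_width: 0.435
finger_force: 30.0
```

Gripped: the opening is 0.435 × 95 = 41 mm, which matches the vial. I'll lift it slowly, then higher.

Call:
step_arm(
  series=[
    {"x":0,"y":0,"z":-8,"twist":0},
    {"x":0,"y":0,"z":-20,"twist":0},
    {"x":0,"y":0,"z":-35,"twist":0},
    {"x":0,"y":0,"z":-45,"twist":0},
    {"x":0,"y":0,"z":-45,"twist":0},
  ],
)

```text
time_s: 6.45
tool_pos: [0.6495, -0.0682, 0.1997]
ee_rot: [[-0.881, 0.473, -0.0], [0.473, 0.881, 0.0], [0.0, 0.0, -1.0]]
force: [0.4, -0.3, -1.8]
gripper_width: 0.438
finger_force: 30.0
```

Call:
step_arm(
  series=[
    {"x":0,"y":0,"z":-30,"twist":0},
    {"x":0,"y":0,"z":-10,"twist":0},
  ],
)

```text
time_s: 6.65
tool_pos: [0.6506, -0.0684, 0.2419]
ee_rot: [[-0.881, 0.473, 0.006], [0.473, 0.881, -0.001], [-0.006, 0.002, -1.0]]
force: [0.5, -0.6, -1.8]
gripper_width: 0.44
finger_force: 30.0
```

```bash
python3 - <<'E'
from wl import *
C=ctrl.camera_info("top");ctrl.snapshot("top");print(ctrl.look_for("fallen_vial","top")[:2])
for n,z in dict(kidney_dish=0,empty_mark=.034,mark_b=.034).items():
  for r in ctrl.pinpoint(n,"top")[:2]:print(n,r,at(C,r["centre"],z))
# dish outline from the start picture
print(ctrl.state()["qpos"])
p=[.457,.305]
plan([*p,.24],-14)
E
```

```text
[]
empty_mark {'centre': [324.9, 142.1], 'confidence': 0.4} [ 0.71453223 -0.2632993   0.034     ]
mark_b {'centre': [349.0, 147.1], 'confidence': 0.63} [ 0.69567472 -0.34696992  0.034     ]
mark_b {'centre': [230.2, 175.3], 'confidence': 0.56} [0.60102818 0.06853313 0.034     ]
[-2.05819484e-01  5.14237020e-01  1.45752641e+00  7.15591062e-05
  1.17278784e+00 -1.28434904e+00]
t 6.9 tcp [ 0.6492 -0.0682  0.2356] yaw 61.8 tool shift mm [345.7 238.   -3.6] twist 75.8 dist 419.8
```

Call:
step_arm(
  series=[
    {"x":25,"y":16,"z":0,"twist":0},
    {"x":38,"y":26,"z":0,"twist":0},
    {"x":40,"y":28,"z":0,"twist":0},
    {"x":40,"y":28,"z":0,"twist":0},
    {"x":40,"y":28,"z":0,"twist":0},
  ],
)

```text
time_s: 7.4
tool_pos: [0.5465, 0.1306, 0.2359]
ee_rot: [[-0.881, 0.473, -0.003], [0.473, 0.881, -0.0], [0.002, -0.001, -1.0]]
force: [0.5, 0.7, -0.9]
gripper_width: 0.441
finger_force: 30.0
```

Call:
step_arm(
  series=[
    {"x":40,"y":28,"z":0,"twist":0},
    {"x":40,"y":28,"z":0,"twist":0},
    {"x":38,"y":26,"z":0,"twist":0},
    {"x":25,"y":18,"z":0,"twist":0},
    {"x":20,"y":12,"z":0,"twist":0},
  ],
)

```text
time_s: 7.9
tool_pos: [0.4558, 0.3066, 0.236]
ee_rot: [[-0.882, 0.471, -0.002], [0.471, 0.882, -0.001], [0.002, -0.002, -1.0]]
force: [0.3, 0.8, -1.1]
gripper_width: 0.438
finger_force: 30.0
```

Call:
step_arm(
  series=[
    {"x":0,"y":0,"z":0,"twist":-6},
    {"x":0,"y":0,"z":0,"twist":-8.5},
    {"x":0,"y":0,"z":0,"twist":-8.5},
    {"x":0,"y":0,"z":0,"twist":-8.5},
    {"x":0,"y":0,"z":0,"twist":-8.5},
  ],
)

```text
time_s: 8.4
tool_pos: [0.4569, 0.3048, 0.2359]
ee_rot: [[-0.978, -0.21, -0.003], [-0.21, 0.978, -0.001], [0.003, -0.001, -1.0]]
force: [-0.2, 0.0, -0.8]
gripper_width: 0.44
finger_force: 30.0
```

Call:
step_arm(
  series=[
    {"x":0,"y":0,"z":0,"twist":-8.5},
    {"x":0,"y":0,"z":0,"twist":-8.5},
    {"x":0,"y":0,"z":0,"twist":-8.5},
    {"x":0,"y":0,"z":0,"twist":-8.5},
    {"x":0,"y":0,"z":0,"twist":-8.5},
  ],
)

```text
time_s: 8.9
tool_pos: [0.4569, 0.3047, 0.2359]
ee_rot: [[-0.579, -0.816, -0.003], [-0.816, 0.579, -0.001], [0.003, 0.001, -1.0]]
force: [0.3, -0.5, -1.5]
gripper_width: 0.439
finger_force: 30.0
```

Call:
step_arm(
  series=[
    {"x":0,"y":0,"z":0,"twist":-8.5},
    {"x":0,"y":0,"z":0,"twist":-8},
    {"x":0,"y":0,"z":0,"twist":-5},
    {"x":0,"y":0,"z":0,"twist":0},
  ],
)

```text
time_s: 9.3
tool_pos: [0.457, 0.3048, 0.2361]
ee_rot: [[-0.244, -0.97, -0.002], [-0.97, 0.244, -0.001], [0.002, 0.002, -1.0]]
force: [-0.4, 0.1, -1.5]
gripper_width: 0.441
finger_force: 30.0
```

```bash
python3 - <<'E'
from wl import *
ci=wlook("w2.png",dict(kidney_dish=0,fallen_mid=.25))
s=ctrl.state();R=np.array(s["ee_rot"]);print(R.round(3).tolist(),s["qpos"],s["gripper_width"])
E
```

```text
t 9.35 [0.457  0.3048 0.2363]
fallen_mid [255.1 236.4] 0.82 [0.4555 0.3024]
[[-0.248, -0.969, -0.001], [-0.969, 0.248, -0.001], [0.001, 0.001, -1.0]] [ 4.67839915e-01  3.61103144e-01  1.71581283e+00  6.56873690e-05
  1.06602373e+00 -2.42329563e+00] 0.44204944664980833
```

View pics/w2.png

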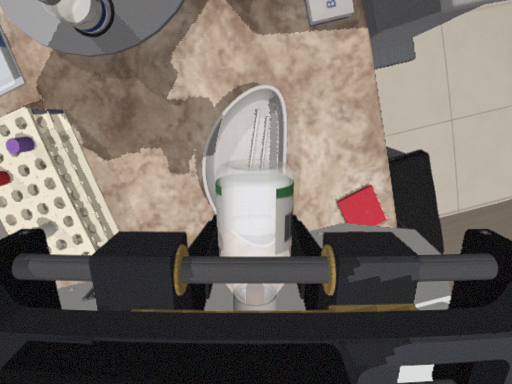

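```bash
python3 - <<'E'
from h import *
ci=ctrl.camera_info("wrist");C=ctrl.camera_info("top")
for p in((205,160),(286,160),(213,195),(265,86),(286,110)):print(p,at(ci,p,.038)[:2])
b=cv2.imread('pics/t0.png');f=lambda c:np.array([125+c[0]/3.3,130+c[1]/3.3])-.35
o=np.array([.4425,.305]);yv=np.array([.257,.966]);xv=np.array([.966,-.257])
for p in((22,280),(60,242),(110,226),(160,238),(205,285),(218,330),(200,346),(110,325),(60,308)):
  w=at(C,f(p),.038)[:2]-o;print(p,"dish-ish x,y",np.round([w@xv,w@yv],3))
for p in((205,160),(286,160),(213,195),(265,86),(286,110)):
  w=at(ci,p,.038)[:2]-o;print(p,"x,y",np.round([w@xv,w@yv],3))
E
```

```text
(205, 160) [0.51395404 0.27468262]
(286, 160) [0.41343851 0.3004413 ]
(213, 195) [0.51711158 0.32190178]
(265, 86) [0.41785534 0.20607713]
(286, 110) [0.39956487 0.2398926 ]
(22, 280) dish-ish x,y [-0.001  0.106]
(60, 242) dish-ish x,y [0.047 0.078]
(110, 226) dish-ish x,y [0.076 0.032]
(160, 238) dish-ish x,y [ 0.076 -0.021]
(205, 285) dish-ish x,y [ 0.041 -0.08 ]
(218, 330) dish-ish x,y [-0.001 -0.105]
(200, 346) dish-ish x,y [-0.021 -0.091]
(110, 325) dish-ish x,y [-0.023  0.004]
(60, 308) dish-ish x,y [-0.019  0.059]
(205, 160) x,y [ 0.077 -0.011]
(286, 160) x,y [-0.027 -0.012]
(213, 195) x,y [0.068 0.036]
(265, 86) x,y [ 0.002 -0.102]
(286, 110) x,y [-0.025 -0.074]
```

Call:
step_arm(
  series=[
    {"x":4,"y":-12,"z":35,"twist":0},
    {"x":0,"y":0,"z":45,"twist":0},
    {"x":0,"y":0,"z":45,"twist":0},
    {"x":0,"y":0,"z":35,"twist":0},
    {"x":0,"y":0,"z":15,"twist":0},
  ],
)

```text
time_s: 9.95
tool_pos: [0.4667, 0.2974, 0.0592]
ee_rot: [[-0.247, -0.969, -0.004], [-0.969, 0.247, -0.002], [0.003, 0.004, -1.0]]
force: [-0.2, -0.8, -1.3]
gripper_width: 0.442
finger_force: 30.0
```

Call:
step_arm(
  series=[
    {"x":0,"y":0,"z":12,"twist":0},
    {"x":0,"y":0,"z":12,"twist":0},
    {"x":0,"y":0,"z":10,"twist":0},
    {"x":0,"y":0,"z":5,"twist":0},
    {"x":0,"y":0,"z":0,"twist":0},
  ],
)

```text
time_s: 10.45
tool_pos: [0.468, 0.2982, 0.0234]
ee_rot: [[-0.246, -0.969, -0.0], [-0.969, 0.246, -0.0], [0.0, 0.0, -1.0]]
force: [0.9, -1.1, -2.2]
gripper_width: 0.44
finger_force: 30.0
```

Call:
step_arm(
  series=[
    {"x":0,"y":0,"z":2,"twist":0},
    {"x":0,"y":0,"z":2,"twist":0},
    {"x":0,"y":0,"z":0,"twist":0},
  ],
)

```text
time_s: 10.75
tool_pos: [0.4681, 0.2982, 0.0198]
ee_rot: [[-0.245, -0.969, 0.0], [-0.969, 0.245, 0.0], [-0.0, -0.0, -1.0]]
force: [-0.1, -0.7, -1.4]
gripper_width: 0.44
finger_force: 30.0
```

Call:
step_arm(
  series=[
    {"x":0,"y":0,"z":1.5,"twist":0},
    {"x":0,"y":0,"z":0,"twist":0},
  ],
)

```text
time_s: 10.95
tool_pos: [0.468, 0.2982, 0.0182]
ee_rot: [[-0.245, -0.969, 0.0], [-0.969, 0.245, 0.0], [-0.0, -0.0, -1.0]]
force: [-0.1, 0.1, -1.1]
gripper_width: 0.441
finger_force: 30.0
```

Call:
step_arm(
  series=[
    {"x":0,"y":0,"z":1.5,"twist":0},
    {"x":0,"y":0,"z":0,"twist":0},
  ],
)

```text
time_s: 11.15
tool_pos: [0.468, 0.2981, 0.0165]
ee_rot: [[-0.245, -0.969, -0.0], [-0.969, 0.245, 0.0], [0.0, 0.0, -1.0]]
force: [-0.2, -0.4, -0.9]
gripper_width: 0.438
finger_force: 30.0
```

Call:
step_arm(
  series=[
    {"x":0,"y":0,"z":1,"twist":0},
    {"x":0,"y":0,"z":0,"twist":0},
  ],
)

```text
time_s: 11.35
tool_pos: [0.468, 0.2982, 0.0155]
ee_rot: [[-0.245, -0.969, -0.0], [-0.969, 0.245, 0.0], [-0.0, 0.0, -1.0]]
force: [0.3, -0.0, 0.0]
gripper_width: 0.44
finger_force: 30.0
```

Call:
step_arm(
  series=[
    {"x":0,"y":0,"z":0,"twist":0},
    {"x":0,"y":0,"z":0,"twist":0},
    {"x":0,"y":0,"z":0,"twist":0},
    {"x":0,"y":0,"z":0,"twist":0},
  ],
  fingers=0.46,
)

```text
time_s: 11.75
tool_pos: [0.4681, 0.2982, 0.0157]
ee_rot: [[-0.245, -0.969, 0.0], [-0.969, 0.245, 0.0], [-0.0, -0.0, -1.0]]
force: [-0.3, -0.9, 0.7]
gripper_width: 0.538
finger_force: 0.0
```

Call:
step_arm(
  series=[
    {"x":0,"y":0,"z":-8,"twist":0},
    {"x":0,"y":0,"z":-25,"twist":0},
    {"x":0,"y":0,"z":-45,"twist":0},
    {"x":0,"y":0,"z":-48,"twist":0},
    {"x":0,"y":0,"z":-40,"twist":0},
  ],
)

```text
time_s: 12.25
tool_pos: [0.468, 0.2981, 0.1847]
ee_rot: [[-0.245, -0.969, 0.001], [-0.969, 0.245, 0.001], [-0.001, -0.001, -1.0]]
force: [0.6, 0.5, -0.4]
gripper_width: 0.542
finger_force: 0.0
```

Call:
step_arm(
  series=[
    {"x":0,"y":0,"z":-35,"twist":0},
    {"x":20,"y":0,"z":0,"twist":0},
    {"x":20,"y":0,"z":0,"twist":0},
  ],
  fingers=0,
)

```text
time_s: 12.55
tool_pos: [0.4581, 0.2592, 0.2184]
ee_rot: [[-0.245, -0.97, 0.003], [-0.97, 0.245, 0.001], [-0.002, -0.002, -1.0]]
force: [-0.1, 0.6, -0.8]
gripper_width: 0.736
finger_force: 0.0
```

```bash
python3 - <<'E'
from wl import *
wlook("w3.png",dict(kidney_dish=0,fallen_mid=.027,fallen_vial=.027))
plan([.515,-.31,.26],70);print(ctrl.state()["qpos"])
E
```

```text
t 12.6 [0.457  0.2569 0.2178]
fallen_mid [252.5 202.9] 0.89 [0.4702 0.2979]
fallen_vial [98.3 48.7] 0.66 [0.6    0.0697]
fallen_vial [252.7 168.6] 0.64 [0.4588 0.254 ]
fallen_vial [97.4 49. ] 0.39 [0.6012 0.0697]
t 12.75 tcp [0.4584 0.2595 0.2172] yaw 165.8 tool shift mm [ 538. -195.  -43.] twist -84.2 dist 573.9
[ 3.89526189e-01  3.48566913e-01  1.79550420e+00  1.92121056e-04
  9.96647027e-01 -2.50352025e+00]
```

View pics/w3.png

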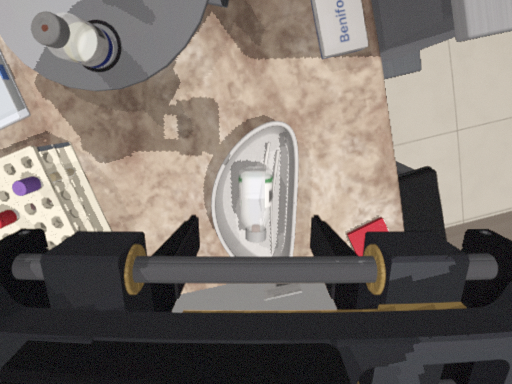

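The fallen vial lies inside the dish at about (255,205). Next I'll twist round and go to the spare vial.

Call:
step_arm(
  series=[
    {"x":0,"y":0,"z":-9,"twist":8.5},
    {"x":0,"y":0,"z":-9,"twist":8.5},
    {"x":0,"y":0,"z":-9,"twist":8.5},
    {"x":0,"y":0,"z":-8,"twist":8.5},
    {"x":0,"y":0,"z":-8,"twist":8.5},
  ],
)

```text
time_s: 13.25
tool_pos: [0.4584, 0.2602, 0.26]
ee_rot: [[-0.839, -0.544, -0.0], [-0.544, 0.839, 0.0], [-0.0, 0.0, -1.0]]
force: [0.5, -0.8, 0.6]
gripper_width: 1.003
finger_force: 0.0
```

Call:
step_arm(
  series=[
    {"x":0,"y":0,"z":0,"twist":8.5},
    {"x":0,"y":0,"z":0,"twist":8.5},
    {"x":0,"y":0,"z":0,"twist":8.5},
    {"x":0,"y":0,"z":0,"twist":8.5},
    {"x":0,"y":0,"z":0,"twist":8.5},
  ],
)

```text
time_s: 13.75
tool_pos: [0.4584, 0.2602, 0.2596]
ee_rot: [[-0.986, 0.165, -0.0], [0.165, 0.986, 0.0], [0.0, 0.0, -1.0]]
force: [-0.1, -0.6, 0.5]
gripper_width: 0.998
finger_force: 0.0
```

Call:
step_arm(
  series=[
    {"x":0,"y":0,"z":0,"twist":8.5},
    {"x":0,"y":0,"z":0,"twist":8.5},
    {"x":0,"y":0,"z":0,"twist":8.5},
    {"x":0,"y":0,"z":0,"twist":8.5},
    {"x":0,"y":0,"z":0,"twist":8.5},
  ],
)

```text
time_s: 14.25
tool_pos: [0.4584, 0.2602, 0.2595]
ee_rot: [[-0.615, 0.788, -0.0], [0.788, 0.615, 0.0], [0.0, -0.0, -1.0]]
force: [-0.0, -0.3, -0.4]
gripper_width: 1.001
finger_force: 0.0
```

Call:
step_arm(
  series=[
    {"x":0,"y":0,"z":0,"twist":8.5},
    {"x":0,"y":0,"z":0,"twist":8.5},
    {"x":0,"y":0,"z":0,"twist":8.5},
    {"x":0,"y":0,"z":0,"twist":8.5},
    {"x":0,"y":0,"z":0,"twist":8.5},
  ],
)

```text
time_s: 14.75
tool_pos: [0.4584, 0.2602, 0.2596]
ee_rot: [[0.079, 0.997, -0.0], [0.997, -0.079, 0.0], [0.0, -0.0, -1.0]]
force: [-0.1, 0.1, 0.0]
gripper_width: 1.003
finger_force: 0.0
```

Call:
step_arm(
  series=[
    {"x":0,"y":0,"z":0,"twist":8.5},
    {"x":0,"y":0,"z":0,"twist":7},
    {"x":0,"y":0,"z":0,"twist":0},
  ],
)

```text
time_s: 15.05
tool_pos: [0.4584, 0.2601, 0.2595]
ee_rot: [[0.338, 0.941, -0.0], [0.941, -0.338, 0.0], [0.0, -0.0, -1.0]]
force: [-0.7, -0.6, -0.6]
gripper_width: 0.998
finger_force: 0.0
```

```bash
python3 - <<'E'
from wl import *
plan([.515,-.315,.26]);print(ctrl.state()["qpos"])
E
```

```text
t 15.05 tcp [0.4584 0.2601 0.2595] yaw -19.8 tool shift mm [-5.220e+02  2.479e+02 -5.000e-01] twist 0 dist 577.8
[3.90617710e-01 3.05082073e-01 1.73695726e+00 1.68578987e-04
 1.09967824e+00 7.35698075e-01]
```

Call:
step_arm(
  series=[
    {"x":-30,"y":14,"z":0,"twist":0},
    {"x":-42,"y":20,"z":0,"twist":0},
    {"x":-42,"y":20,"z":0,"twist":0},
    {"x":-42,"y":20,"z":0,"twist":0},
    {"x":-42,"y":20,"z":0,"twist":0},
  ],
)

```text
time_s: 15.55
tool_pos: [0.4802, 0.0399, 0.2598]
ee_rot: [[0.333, 0.943, 0.0], [0.943, -0.333, 0.0], [0.0, 0.0, -1.0]]
force: [0.6, 0.3, -0.5]
gripper_width: 1.003
finger_force: 0.0
```

Call:
step_arm(
  series=[
    {"x":-42,"y":20,"z":0,"twist":0},
    {"x":-42,"y":20,"z":0,"twist":0},
    {"x":-42,"y":20,"z":0,"twist":0},
    {"x":-42,"y":20,"z":0,"twist":0},
    {"x":-42,"y":20,"z":0,"twist":0},
  ],
)

```text
time_s: 16.05
tool_pos: [0.5036, -0.1919, 0.2597]
ee_rot: [[0.333, 0.943, 0.0], [0.943, -0.333, 0.0], [0.0, 0.0, -1.0]]
force: [0.2, 0.9, 0.1]
gripper_width: 0.999
finger_force: 0.0
```

Call:
step_arm(
  series=[
    {"x":-42,"y":20,"z":0,"twist":0},
    {"x":-42,"y":20,"z":0,"twist":0},
    {"x":-30,"y":14,"z":0,"twist":0},
    {"x":0,"y":0,"z":0,"twist":0},
  ],
)

```text
time_s: 16.45
tool_pos: [0.516, -0.3192, 0.2587]
ee_rot: [[0.336, 0.942, -0.0], [0.942, -0.336, -0.0], [-0.0, -0.0, -1.0]]
force: [-0.3, 0.3, -0.9]
gripper_width: 0.998
finger_force: 0.0
```

```bash
python3 - <<'E'
from wl import *
ci=wlook("w4.png",dict(spare_vial=0,amber_bottle=0))
for r in ctrl.look_for("spare_vial","wrist")[:3]:print(r,at(ci,r["centre"],.049))
E
```

```text
t 16.5 [ 0.5158 -0.3172  0.2588]
spare_vial [253.7 160.8] 0.85 [ 0.5159 -0.3138]
amber_bottle [197.5 208.2] 0.81 [ 0.4086 -0.3543]
{'centre': [255.4, 166.4], 'confidence': 0.94} [ 0.51828912 -0.3144741   0.049     ]
{'centre': [221.4, 15.2], 'confidence': 0.41} [ 0.54153702 -0.12812096  0.049     ]
```

View pics/w4.png

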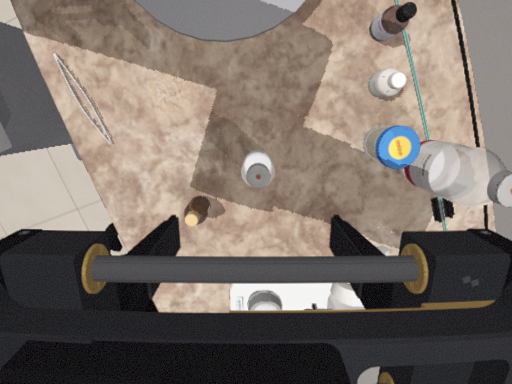

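```bash
python3 - <<'E'
from h import *
ci=ctrl.camera_info("wrist")
c=at(ci,(258.5,177),.098);print("cap",c)
plan([.517,-.3145,.039]);print(proj(ci,[[.517,-.3145,.098],[.517,-.3145,0.]]))
E
```

```text
cap [ 0.52015418 -0.31484525  0.098     ]
t 16.65 tcp [ 0.5159 -0.3147  0.2596] yaw -19.6 tool shift mm [  0.5   1.1 220.6] twist 0 dist 220.6
[[255.853134   177.61109578]
 [255.62250365 163.8264156 ]]
```

Call:
step_arm(
  series=[
    {"x":0,"y":2,"z":35,"twist":0},
    {"x":0,"y":0,"z":40,"twist":0},
    {"x":0,"y":0,"z":40,"twist":0},
    {"x":0,"y":0,"z":35,"twist":0},
    {"x":0,"y":0,"z":30,"twist":0},
  ],
)

```text
time_s: 17.15
tool_pos: [0.5177, -0.3147, 0.0783]
ee_rot: [[0.334, 0.942, -0.0], [0.942, -0.334, 0.0], [0.0, -0.001, -1.0]]
force: [-0.2, 0.0, -0.1]
gripper_width: 0.999
finger_force: 0.0
```

Call:
step_arm(
  series=[
    {"x":0,"y":0,"z":25,"twist":0},
    {"x":0,"y":0,"z":15,"twist":0},
    {"x":0,"y":0,"z":0,"twist":0},
  ],
)

```text
time_s: 17.45
tool_pos: [0.5173, -0.3151, 0.0383]
ee_rot: [[0.336, 0.942, -0.002], [0.942, -0.336, 0.002], [0.001, -0.003, -1.0]]
force: [-0.1, 0.2, 0.6]
gripper_width: 1.001
finger_force: 0.0
```

Call:
step_arm(
  series=[
    {"x":0,"y":0,"z":0,"twist":0},
    {"x":0,"y":0,"z":0,"twist":0},
    {"x":0,"y":0,"z":0,"twist":0},
    {"x":0,"y":0,"z":0,"twist":0},
    {"x":0,"y":0,"z":0,"twist":0},
  ],
  fingers=1,
)

```text
time_s: 17.95
tool_pos: [0.5177, -0.3165, 0.0401]
ee_rot: [[0.337, 0.941, 0.001], [0.941, -0.337, -0.0], [-0.0, 0.001, -1.0]]
force: [-0.9, 0.4, -0.6]
gripper_width: 0.638
finger_force: 0.0
```

Call:
step_arm(
  series=[
    {"x":0,"y":0,"z":0,"twist":0},
    {"x":0,"y":0,"z":0,"twist":0},
    {"x":0,"y":0,"z":0,"twist":0},
    {"x":0,"y":0,"z":0,"twist":0},
    {"x":0,"y":0,"z":0,"twist":0},
  ],
)

```text
time_s: 18.45
tool_pos: [0.5177, -0.3164, 0.0397]
ee_rot: [[0.337, 0.941, 0.0], [0.941, -0.337, -0.0], [0.0, 0.0, -1.0]]
force: [0.5, 0.8, 2.0]
gripper_width: 0.44
finger_force: 30.0
```

Call:
step_arm(
  series=[
    {"x":0,"y":0,"z":-8,"twist":0},
    {"x":0,"y":0,"z":-20,"twist":0},
    {"x":0,"y":0,"z":-40,"twist":0},
    {"x":0,"y":0,"z":-45,"twist":0},
    {"x":0,"y":0,"z":-45,"twist":0},
  ],
)

```text
time_s: 18.95
tool_pos: [0.5171, -0.316, 0.1995]
ee_rot: [[0.337, 0.941, -0.001], [0.941, -0.337, 0.001], [0.0, -0.001, -1.0]]
force: [0.6, -0.4, -0.8]
gripper_width: 0.444
finger_force: 30.0
```

Call:
step_arm(
  series=[
    {"x":15,"y":8,"z":-40,"twist":0},
    {"x":30,"y":12,"z":-22,"twist":0},
    {"x":35,"y":12,"z":0,"twist":0},
    {"x":25,"y":10,"z":0,"twist":0},
    {"x":10,"y":4,"z":0,"twist":0},
  ],
)

```text
time_s: 19.45
tool_pos: [0.6005, -0.2216, 0.26]
ee_rot: [[0.335, 0.942, 0.0], [0.942, -0.335, 0.0], [0.0, -0.0, -1.0]]
force: [0.3, -0.6, -1.1]
gripper_width: 0.442
finger_force: 30.0
```

```bash
python3 - <<'E'
from wl import *
ctrl.state()
ci=wlook("w5.png",dict(empty_mark=.034,knob_grip=.096,vial_b=.034,spare_vial=.22))
s=ctrl.state();print(np.round(s["ee_rot"],3).tolist(),s["gripper_width"])
E
```

```text
t 19.5 [ 0.6007 -0.2214  0.2597]
empty_mark [249.5  53.5] 0.66 [ 0.6436 -0.0796]
knob_grip [171.6   9.2] 0.86 [ 0.5787 -0.0212]
vial_b [129.2  71.5] 0.78 [ 0.4892 -0.0459]
spare_vial [255.  213.2] 0.73 [ 0.6001 -0.2226]
[[0.338, 0.941, -0.001], [0.941, -0.338, 0.0], [-0.0, -0.001, -1.0]] 0.4443688981309074
```

View pics/w5.png

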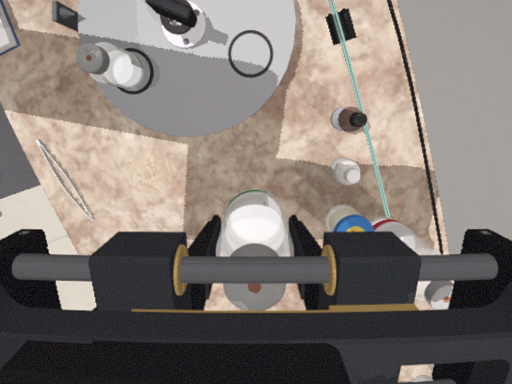

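Call:
step_arm(
  series=[
    {"x":0,"y":0,"z":0,"twist":-6},
    {"x":0,"y":0,"z":0,"twist":-8.5},
    {"x":0,"y":0,"z":0,"twist":-8.5},
    {"x":0,"y":0,"z":0,"twist":-8.5},
    {"x":0,"y":0,"z":0,"twist":-8.5},
  ],
)

```text
time_s: 20.2
tool_pos: [0.5988, -0.2248, 0.2596]
ee_rot: [[-0.351, 0.936, -0.0], [0.936, 0.351, 0.0], [0.0, -0.0, -1.0]]
force: [-0.1, -0.3, -0.5]
gripper_width: 0.442
finger_force: 30.0
```

Call:
step_arm(
  series=[
    {"x":0,"y":0,"z":0,"twist":-8.5},
    {"x":0,"y":0,"z":0,"twist":-8.5},
    {"x":0,"y":0,"z":0,"twist":-7},
    {"x":0,"y":0,"z":0,"twist":-4},
    {"x":0,"y":0,"z":0,"twist":0},
  ],
)

```text
time_s: 20.7
tool_pos: [0.5989, -0.2247, 0.2596]
ee_rot: [[-0.746, 0.666, -0.0], [0.666, 0.746, 0.0], [0.0, -0.0, -1.0]]
force: [-0.6, 0.0, -1.5]
gripper_width: 0.446
finger_force: 30.0
```

Call:
step_arm(
  series=[
    {"x":10,"y":20,"z":0,"twist":0},
    {"x":16,"y":35,"z":0,"twist":0},
    {"x":16,"y":35,"z":0,"twist":0},
    {"x":13,"y":29,"z":0,"twist":0},
    {"x":8,"y":15,"z":0,"twist":0},
  ],
)

```text
time_s: 21.2
tool_pos: [0.642, -0.0802, 0.2596]
ee_rot: [[-0.746, 0.666, -0.0], [0.666, 0.746, 0.0], [0.0, 0.0, -1.0]]
force: [-0.1, -0.9, -0.7]
gripper_width: 0.446
finger_force: 30.0
```

```bash
python3 - <<'E'
from wl import *
plan([.6436,-.080,.0745],48)
E
```

```text
t 21.2 tcp [ 0.642  -0.0802  0.2596] yaw 48.2 tool shift mm [ -1.1   1.2 185.1] twist 0.2 dist 185.1
```

Call:
step_arm(
  series=[
    {"x":-1,"y":1,"z":30,"twist":0},
    {"x":0,"y":0,"z":40,"twist":0},
    {"x":0,"y":0,"z":40,"twist":0},
    {"x":0,"y":0,"z":35,"twist":0},
    {"x":0,"y":0,"z":15,"twist":0},
  ],
)

```text
time_s: 21.7
tool_pos: [0.6416, -0.0823, 0.0965]
ee_rot: [[-0.745, 0.667, -0.004], [0.667, 0.745, 0.001], [0.004, -0.002, -1.0]]
force: [-1.1, -0.8, -0.2]
gripper_width: 0.44
finger_force: 30.0
```

Call:
step_arm(
  series=[
    {"x":0,"y":0,"z":10,"twist":0},
    {"x":0,"y":0,"z":8,"twist":0},
    {"x":0,"y":0,"z":4,"twist":0},
    {"x":0,"y":0,"z":0,"twist":0},
    {"x":0,"y":0,"z":0,"twist":0},
  ],
)

```text
time_s: 22.2
tool_pos: [0.6436, -0.0816, 0.0785]
ee_rot: [[-0.747, 0.665, 0.001], [0.665, 0.747, -0.0], [-0.001, 0.001, -1.0]]
force: [-0.0, -0.4, -0.9]
gripper_width: 0.44
finger_force: 30.0
```

Call:
step_arm(
  series=[
    {"x":0,"y":0,"z":1,"twist":0},
    {"x":0,"y":0,"z":1,"twist":0},
    {"x":0,"y":0,"z":0,"twist":0},
  ],
)

```text
time_s: 22.5
tool_pos: [0.6432, -0.0815, 0.0757]
ee_rot: [[-0.747, 0.665, 0.0], [0.665, 0.747, 0.0], [-0.0, 0.0, -1.0]]
force: [-0.1, 0.0, -0.7]
gripper_width: 0.447
finger_force: 30.0
```

Call:
step_arm(
  series=[
    {"x":0,"y":0,"z":1,"twist":0},
    {"x":0,"y":0,"z":0,"twist":0},
  ],
)

```text
time_s: 22.7
tool_pos: [0.6431, -0.0815, 0.0745]
ee_rot: [[-0.747, 0.665, -0.0], [0.665, 0.747, 0.0], [0.0, -0.0, -1.0]]
force: [0.5, -0.3, -0.1]
gripper_width: 0.441
finger_force: 30.0
```

Call:
step_arm(
  series=[
    {"x":0,"y":0,"z":1,"twist":0},
    {"x":0,"y":0,"z":0,"twist":0},
  ],
)

```text
time_s: 22.9
tool_pos: [0.6432, -0.0816, 0.0737]
ee_rot: [[-0.747, 0.665, 0.0], [0.665, 0.747, 0.0], [-0.0, 0.0, -1.0]]
force: [0.4, 0.2, -0.6]
gripper_width: 0.443
finger_force: 30.0
```

Call:
step_arm(
  series=[
    {"x":0,"y":0,"z":0.7,"twist":0},
    {"x":0,"y":0,"z":0,"twist":0},
  ],
)

```text
time_s: 23.1
tool_pos: [0.6435, -0.0815, 0.0737]
ee_rot: [[-0.747, 0.665, 0.001], [0.665, 0.747, -0.0], [-0.001, 0.001, -1.0]]
force: [-1.1, 1.6, 5.4]
gripper_width: 0.448
finger_force: 30.0
```

Call:
step_arm(
  series=[
    {"x":0,"y":0,"z":0,"twist":0},
    {"x":0,"y":0,"z":0,"twist":0},
    {"x":0,"y":0,"z":0,"twist":0},
    {"x":0,"y":0,"z":0,"twist":0},
    {"x":0,"y":0,"z":0,"twist":0},
  ],
  fingers=0.3,
)

```text
time_s: 23.6
tool_pos: [0.6432, -0.0816, 0.0728]
ee_rot: [[-0.747, 0.665, -0.0], [0.665, 0.747, 0.0], [0.0, 0.0, -1.0]]
force: [0.3, -0.6, -0.2]
gripper_width: 0.694
finger_force: 0.0
```

Call:
step_arm(
  series=[
    {"x":0,"y":0,"z":-10,"twist":0},
    {"x":0,"y":0,"z":-25,"twist":0},
    {"x":0,"y":0,"z":-40,"twist":0},
    {"x":0,"y":0,"z":-40,"twist":0},
    {"x":0,"y":0,"z":-40,"twist":0},
  ],
)

```text
time_s: 24.1
tool_pos: [0.6429, -0.0815, 0.2303]
ee_rot: [[-0.747, 0.665, 0.0], [0.665, 0.747, -0.0], [-0.0, 0.0, -1.0]]
force: [-0.2, 0.1, -0.2]
gripper_width: 0.702
finger_force: 0.0
```

Call:
step_arm(
  series=[
    {"x":15,"y":0,"z":-30,"twist":0},
    {"x":20,"y":0,"z":-5,"twist":0},
    {"x":20,"y":0,"z":0,"twist":0},
    {"x":0,"y":0,"z":0,"twist":0},
  ],
)

```text
time_s: 24.5
tool_pos: [0.6009, -0.0438, 0.2644]
ee_rot: [[-0.747, 0.664, 0.001], [0.664, 0.747, 0.0], [-0.001, 0.001, -1.0]]
force: [-0.2, -1.1, -0.2]
gripper_width: 0.702
finger_force: 0.0
```

```bash
python3 - <<'E'
from wl import *
ci=wlook("w6.png",dict(empty_mark=.034,knob_grip=.096,vial_b=.034,pointer_spot=.034))
im=cv2.imread('pics/w6.png');o=ci
# knob bar angle: dark pixels near projected knob
p=proj(ci,[[.578,-.021,.108]])[0];print("knob px",p)
plan([.578,-.021,.2],49)
E
```

```text
t 24.55 [ 0.6018 -0.0446  0.2641]
empty_mark [254.1 205.9] 0.56 [ 0.6424 -0.0811]
empty_mark [257.8 150.8] 0.47 [ 0.5863 -0.0244]
knob_grip [259.1 149.3] 0.96 [ 0.58   -0.0177]
knob_grip [319.4 112. ] 0.3 [0.5935 0.0616]
vial_b [200.5 108.4] 0.77 [ 0.4928 -0.044 ]
vial_b [317.7 111.4] 0.63 [0.5999 0.0708]
knob px [255.89255305 151.20625243]
t 24.75 tcp [ 0.6026 -0.0455  0.2628] yaw 48.3 tool shift mm [34.7  1.9 62.8] twist -0.7 dist 71.7
```

```bash
python3 - <<'E'
from h import *
ci=ctrl.camera_info("wrist");im=cv2.imread('pics/w6.png');g=cv2.cvtColor(im,cv2.COLOR_BGR2GRAY)
m=(g<45).astype(np.uint8);m[:120]=0;m[185:]=0;m[:,:225]=0;m[:,290:]=0
n,l,st,ce=cv2.connectedComponentsWithStats(m);i=1+np.argmax(st[1:,4]);print(st[i],ce[i])
pts=np.argwhere(l==i)[:,::-1].astype(np.float32);w=np.array([at(ci,p,.108)[:2] for p in pts])
d=w-w.mean(0);u=np.linalg.svd(d,full_matrices=False)[2][0];print("bar",w.mean(0),np.degrees(np.arctan2(u[1],u[0])),np.ptp(d@u))
c=np.array([.5784,-.0185])
for q,(n,px,z) in enumerate([("top",(238.6,220.6),.06)]):print(np.degrees(np.arctan2(*(at(ctrl.camera_info(n),px,z)[:2]-c)[::-1])))
plan([*c,.077],47)
E
```

```text
[242 127  30  44 741] [256.5465587  146.97840756]
bar [ 0.57642845 -0.01895907] -44.39442322329472 0.04814245039136457
156.97203054658402
t 24.75 tcp [ 0.6026 -0.0455  0.2628] yaw 48.3 tool shift mm [ 36.    4.1 185.8] twist 1.3 dist 189.3
```

Call:
step_arm(
  series=[
    {"x":18,"y":1,"z":10,"twist":2},
    {"x":19,"y":2,"z":25,"twist":0},
    {"x":0,"y":0,"z":40,"twist":0},
    {"x":0,"y":0,"z":40,"twist":0},
    {"x":0,"y":0,"z":30,"twist":0},
  ],
)

```text
time_s: 25.25
tool_pos: [0.5767, -0.0179, 0.1156]
ee_rot: [[-0.723, 0.691, -0.002], [0.691, 0.723, 0.0], [0.001, -0.001, -1.0]]
force: [0.3, 0.1, -0.5]
gripper_width: 0.698
finger_force: 0.0
```

Call:
step_arm(
  series=[
    {"x":0,"y":0,"z":25,"twist":0},
    {"x":0,"y":0,"z":15,"twist":0},
    {"x":0,"y":0,"z":0,"twist":0},
  ],
)

```text
time_s: 25.55
tool_pos: [0.5764, -0.018, 0.0756]
ee_rot: [[-0.723, 0.691, -0.004], [0.691, 0.723, 0.001], [0.003, -0.002, -1.0]]
force: [-0.6, 0.1, 1.2]
gripper_width: 0.699
finger_force: 0.0
```

Call:
step_arm(
  series=[
    {"x":0,"y":0,"z":0,"twist":0},
    {"x":0,"y":0,"z":0,"twist":0},
    {"x":0,"y":0,"z":0,"twist":0},
    {"x":0,"y":0,"z":0,"twist":0},
    {"x":0,"y":0,"z":0,"twist":0},
  ],
  fingers=1,
)

```text
time_s: 26.05
tool_pos: [0.5771, -0.0177, 0.0784]
ee_rot: [[-0.723, 0.691, 0.001], [0.691, 0.723, -0.0], [-0.001, 0.0, -1.0]]
force: [-0.6, 0.3, 0.7]
gripper_width: 0.337
finger_force: 0.0
```

Call:
step_arm(
  series=[
    {"x":0,"y":0,"z":0,"twist":0},
    {"x":0,"y":0,"z":0,"twist":0},
    {"x":0,"y":0,"z":0,"twist":0},
    {"x":0,"y":0,"z":0,"twist":0},
    {"x":0,"y":0,"z":0,"twist":0},
  ],
)

```text
time_s: 26.55
tool_pos: [0.5767, -0.0179, 0.078]
ee_rot: [[-0.723, 0.691, -0.001], [0.691, 0.723, -0.0], [0.0, -0.001, -1.0]]
force: [-3.8, -3.8, 4.2]
gripper_width: 0.145
finger_force: 30.0
```

Call:
step_arm(
  series=[
    {"x":0,"y":0,"z":0,"twist":1},
    {"x":0,"y":0,"z":0,"twist":3},
    {"x":0,"y":0,"z":0,"twist":5},
    {"x":0,"y":0,"z":0,"twist":5},
    {"x":0,"y":0,"z":0,"twist":5},
  ],
)

```text
time_s: 27.05
tool_pos: [0.5774, -0.0174, 0.078]
ee_rot: [[-0.455, 0.89, 0.001], [0.89, 0.455, 0.0], [-0.0, 0.001, -1.0]]
force: [2.0, 1.7, 0.4]
gripper_width: 0.146
finger_force: 30.0
```

Call:
step_arm(
  series=[
    {"x":0,"y":0,"z":0,"twist":5},
    {"x":0,"y":0,"z":0,"twist":5},
    {"x":0,"y":0,"z":0,"twist":5},
    {"x":0,"y":0,"z":0,"twist":5},
    {"x":0,"y":0,"z":0,"twist":5},
  ],
)

```text
time_s: 27.55
tool_pos: [0.5785, -0.0172, 0.078]
ee_rot: [[-0.036, 0.999, 0.003], [0.999, 0.036, 0.001], [0.0, 0.003, -1.0]]
force: [9.1, 3.6, -3.8]
gripper_width: 0.144
finger_force: 30.0
```

Call:
step_arm(
  series=[
    {"x":0,"y":0,"z":0,"twist":5},
    {"x":0,"y":0,"z":0,"twist":5},
    {"x":0,"y":0,"z":0,"twist":5},
    {"x":0,"y":0,"z":0,"twist":5},
    {"x":0,"y":0,"z":0,"twist":5},
  ],
)

```text
time_s: 28.05
tool_pos: [0.5797, -0.0174, 0.078]
ee_rot: [[0.39, 0.921, 0.006], [0.921, -0.39, 0.0], [0.002, 0.005, -1.0]]
force: [14.4, 1.1, -7.0]
gripper_width: 0.146
finger_force: 30.0
```

Call:
step_arm(
  series=[
    {"x":0,"y":0,"z":0,"twist":5},
    {"x":0,"y":0,"z":0,"twist":5},
    {"x":0,"y":0,"z":0,"twist":5},
    {"x":0,"y":0,"z":0,"twist":5},
    {"x":0,"y":0,"z":0,"twist":5},
  ],
)

```text
time_s: 28.55
tool_pos: [0.5806, -0.0181, 0.078]
ee_rot: [[0.742, 0.67, 0.008], [0.67, -0.742, -0.001], [0.005, 0.006, -1.0]]
force: [18.0, -3.8, -10.4]
gripper_width: 0.144
finger_force: 30.0
```

Call:
step_arm(
  series=[
    {"x":0,"y":0,"z":0,"twist":5},
    {"x":0,"y":0,"z":0,"twist":5},
    {"x":0,"y":0,"z":0,"twist":5},
    {"x":0,"y":0,"z":0,"twist":5},
    {"x":0,"y":0,"z":0,"twist":5},
  ],
)

```text
time_s: 29.05
tool_pos: [0.5811, -0.019, 0.078]
ee_rot: [[0.956, 0.294, 0.009], [0.294, -0.956, -0.002], [0.008, 0.004, -1.0]]
force: [19.1, -11.8, -12.8]
gripper_width: 0.148
finger_force: 30.0
```

Call:
step_arm(
  series=[
    {"x":0,"y":0,"z":0,"twist":5},
    {"x":0,"y":0,"z":0,"twist":5},
    {"x":0,"y":0,"z":0,"twist":5},
    {"x":0,"y":0,"z":0,"twist":5},
    {"x":0,"y":0,"z":0,"twist":5},
  ],
)

```text
time_s: 29.55
tool_pos: [0.581, -0.0201, 0.078]
ee_rot: [[0.99, -0.138, 0.009], [-0.138, -0.99, -0.003], [0.009, 0.002, -1.0]]
force: [17.2, -19.2, -11.5]
gripper_width: 0.147
finger_force: 30.0
```

Call:
step_arm(
  series=[
    {"x":0,"y":0,"z":0,"twist":5},
    {"x":0,"y":0,"z":0,"twist":5},
    {"x":0,"y":0,"z":0,"twist":3.3},
    {"x":0,"y":0,"z":0,"twist":2},
    {"x":0,"y":0,"z":0,"twist":1},
  ],
)

```text
time_s: 30.05
tool_pos: [0.5808, -0.0207, 0.0781]
ee_rot: [[0.913, -0.408, 0.008], [-0.408, -0.913, -0.004], [0.009, 0.0, -1.0]]
force: [14.8, -22.2, -11.6]
gripper_width: 0.146
finger_force: 30.0
```

Call:
step_arm(
  series=[
    {"x":0,"y":0,"z":0,"twist":0},
    {"x":0,"y":0,"z":0,"twist":0},
    {"x":0,"y":0,"z":0,"twist":0},
  ],
)

```text
time_s: 30.35
tool_pos: [0.5807, -0.0207, 0.0781]
ee_rot: [[0.913, -0.407, 0.008], [-0.407, -0.913, -0.004], [0.009, 0.0, -1.0]]
force: [15.5, -22.5, -12.0]
gripper_width: 0.144
finger_force: 30.0
```

```bash
python3 - <<'E'
from wl import *
C=ctrl.camera_info("top");snap("top","t7.png")
for r in ctrl.pinpoint("vial_b","top")[:4]:print(r,at(C,r["centre"],.034))
ci=wlook("w7.png",dict(vial_b=.034,pointer_spot=.034))
plan([.577,-.018,.078],-114)
E
```

```text
{'centre': [349.1, 147.2], 'confidence': 0.67} [ 0.69531423 -0.34730602  0.034     ]
{'centre': [285.2, 177.7], 'confidence': 0.58} [ 0.59029212 -0.12192154  0.034     ]
t 30.5 [ 0.5808 -0.0207  0.0781]
vial_b [150.3 152.9] 0.96 [0.6528 0.0325]
vial_b [364.4 154.1] 0.77 [ 0.587  -0.1132]
t 30.6 tcp [ 0.5807 -0.0207  0.0781] yaw -114.0 tool shift mm [-4.5 -0.9  0. ] twist -0.0 dist 4.6
```

Call:
step_arm(
  series=[
    {"x":2,"y":0.5,"z":0,"twist":0},
    {"x":2,"y":0.5,"z":0,"twist":0},
    {"x":0,"y":0,"z":0,"twist":0},
  ],
)

```text
time_s: 30.9
tool_pos: [0.5807, -0.0207, 0.0781]
ee_rot: [[0.914, -0.407, 0.001], [-0.407, -0.914, -0.001], [0.001, 0.0, -1.0]]
force: [-0.7, -7.1, 0.2]
gripper_width: 0.143
finger_force: 30.0
```

Call:
step_arm(
  series=[
    {"x":0.4,"y":1,"z":0,"twist":0},
    {"x":0,"y":0,"z":0,"twist":0},
    {"x":0,"y":0,"z":0,"twist":0},
  ],
)

```text
time_s: 31.2
tool_pos: [0.5807, -0.0208, 0.078]
ee_rot: [[0.914, -0.407, 0.001], [-0.407, -0.914, 0.0], [0.001, -0.001, -1.0]]
force: [2.6, 4.1, 1.0]
gripper_width: 0.147
finger_force: 30.0
```

Call:
step_arm(
  series=[
    {"x":0,"y":-0.4,"z":0,"twist":0},
    {"x":0,"y":0,"z":0,"twist":0},
  ],
)

```text
time_s: 31.4
tool_pos: [0.5807, -0.0208, 0.078]
ee_rot: [[0.914, -0.407, 0.001], [-0.407, -0.914, 0.0], [0.001, -0.0, -1.0]]
force: [3.3, 2.9, 0.6]
gripper_width: 0.149
finger_force: 30.0
```

Call:
step_arm(
  series=[
    {"x":0,"y":0,"z":0,"twist":0},
    {"x":0,"y":0,"z":0,"twist":0},
    {"x":0,"y":0,"z":0,"twist":0},
    {"x":0,"y":0,"z":0,"twist":0},
  ],
  fingers=0.55,
)

```text
time_s: 31.8
tool_pos: [0.5801, -0.021, 0.0778]
ee_rot: [[0.913, -0.407, -0.001], [-0.407, -0.913, 0.0], [-0.001, 0.0, -1.0]]
force: [-0.1, -0.2, 1.0]
gripper_width: 0.415
finger_force: 0.0
```

Call:
step_arm(
  series=[
    {"x":0,"y":0,"z":-5,"twist":0},
    {"x":0,"y":0,"z":-15,"twist":0},
    {"x":0,"y":0,"z":-30,"twist":0},
    {"x":0,"y":0,"z":-45,"twist":0},
    {"x":0,"y":0,"z":-45,"twist":0},
  ],
)

```text
time_s: 32.3
tool_pos: [0.5799, -0.0209, 0.2195]
ee_rot: [[0.914, -0.407, -0.001], [-0.407, -0.914, 0.0], [-0.001, 0.0, -1.0]]
force: [-0.1, -0.0, 0.5]
gripper_width: 0.446
finger_force: 0.0
```

Call:
step_arm(
  series=[
    {"x":0,"y":0,"z":-45,"twist":0},
    {"x":-30,"y":0,"z":-30,"twist":0},
    {"x":-40,"y":0,"z":0,"twist":0},
    {"x":-40,"y":0,"z":0,"twist":0},
    {"x":0,"y":0,"z":0,"twist":0},
  ],
)

```text
time_s: 32.8
tool_pos: [0.4763, 0.0252, 0.294]
ee_rot: [[0.914, -0.406, 0.0], [-0.406, -0.914, 0.0], [-0.0, -0.0, -1.0]]
force: [0.3, 1.4, -0.2]
gripper_width: 0.445
finger_force: 0.0
```

```bash
python3 - <<'E'
from wl import *
ci=wlook("w8.png",dict(vial_b=.034,pointer_spot=.034,empty_mark=.034,knob_grip=.096))
E
```

```text
t 32.85 [0.4784 0.0245 0.294 ]
vial_b [197.6  50.4] 0.96 [0.6528 0.0331]
vial_b [315.4  50.4] 0.66 [ 0.5869 -0.1157]
vial_b [254.1  81. ] 0.48 [ 0.5837 -0.0217]
empty_mark [254.9 147. ] 0.97 [0.4985 0.0149]
knob_grip [311.4  53.9] 0.7 [ 0.5786 -0.0937]
knob_grip [254.9  82.1] 0.56 [ 0.576  -0.0194]
```

View pics/w8.png

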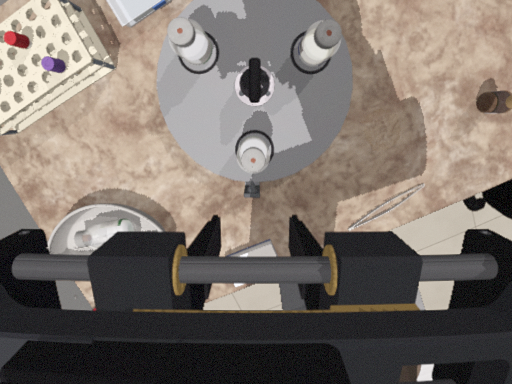

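The knob (254,83), the new vial (254,150) and the pointer (252,188) are in line. All three vials stand on their rings, and the disc hasn't moved since I let go of it.

```bash
python3 -c "
from plant import ctrl
print(ctrl.sign_off(), ctrl.state()['time_s'])"
```

```text
the job is handed in; nothing more can be done
the job is handed in; nothing more can be done
```

The job is handed in, at about 33 s of the 72 s allowed: the fallen vial lies in the kidney dish, the spare vial stands on the empty mark in line with the pointer, and the other two vials are upright on their marks. The sign-off gave no verdict, so this is from the last camera pictures.

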